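Hold the embossing press at its dwell mark

TASK

On the blue embossing press, slide the card guide by its black knob fully home to its end stop against the card, and only then press the sprung lever down by its red pad until its orange pointer stands in the green band (lever arm about level), never going into the red zone. Finish while still holding the lever down in the green with the fingers, and leave the two paint jars and the brush alone.

Things in the scene. Friction and masses are not known exactly. Their poses are not given: they have to be found in the camera images.
- press: Blue bench embossing press, fixed. Origin on the table under its base; -x is its front, z up. Sizes in its frame, mm: base x -120..120, y -120..200, 20 thick; column 60 x 60 at x 75, y -60, cheeks up to z 185, carrying the ram and brass die at x -20, y -60; white card fixed on the bed x -90..50, y -110..-10; guide track along y at x -80; lever over the plane y -60.
- guide_knob (a point): Top centre of the guide's black knob, an upright cylinder 24 mm in diameter, 48 mm tall, on a flat carriage 36 x 44 mm. In the press frame: x -80, y from 150 (guide 0) to 60 (home), z 84 mm; the carriage's upper face is at z 36 mm. A thin tongue and fence bar reach from the carriage to the card side (-y), no higher than the carriage.
- guide (a joint): Travel of the card guide in m, along the press's -y axis (towards card and lever): 0 is fully away from the card, 0.090 is home at its end stop, fence at the card. Starts between 0 and 0.030. Friction about 4 N; it stays where it is left.
- lever_hinge (a point): Lever's hinge axis at the column, parallel to the press's y, fixed to the press: press frame x 60, y -60, z 165 mm.
- lever_pad (a point): Centre of the upper face of the lever's flat red pad (60 mm along the lever, 50 wide, 12 thick), at the lever's front end, 210 mm from the hinge axis. At lever value q, press frame: x 60 - 210 cos(0.45 - q), y -60, z 165 + 210 sin(0.45 - q) mm. The face points through the hinge axis: at rest its front edge is raised by 0.45 rad, at q = 0.45 it is level. Free above.
- lever (a joint): Angle of the sprung lever, rad: 0 up at rest, grows as the pad is pressed down, 0.75 bottom stop; springs back if let go. Push at the pad about 3 N at 0, 9 N at 0.45. The orange pointer behind the hinge moves over a dial arc at the press's back: white 0-0.39, green 0.39-0.51, white 0.51-0.60, red beyond. At 0.45 arm and pad are level, pad face 165 mm above the table.
- jar_blue: Loose paint jar with blue label and white lid, 60 mm in diameter, 75 mm tall, standing upright to the right (-y) of the press. Origin: centre of its underside. To be left alone.
- jar_ochre: Loose paint jar with yellow label and white lid, same size, also to the right of the press. Origin: centre of its underside. To be left alone.
- brush: Loose flat paint brush with wooden handle, 200 mm long, 42 mm wide, 20 mm thick, lying on the table between the robot and the press's left half. Origin: under its middle; x along it, bristles at +x. To be left alone.

How it is judged:
On the way, in this order (a step that is already met when the one before it is completed fails the run):
1. the card guide is home at its end stop, the lever still up (value of joint guide above 0.086 m and value of joint lever below 0.15 rad), for 0.2 s.
2. the lever is pressed into the green band by the fingers and kept there (value of joint guide above 0.086 m and value of joint lever between 0.39 and 0.51 rad and contact force between the fingers and lever above 3 N), for 1 s.
At the end, for the whole second after the job is handed in: The guide is within 4 mm of its end stop, and the lever is held still pressed by the fingers (more than 3 N, nothing else on it) with its value between 0.39 and 0.51 rad: pointer in the green band (all of step 2 and contact force between each of jar_blue, jar_ochre, brush and lever below 0.3 N); the arm keeps its last pose, push and grip.
It fails at once if the lever goes into the red zone (past 0.60 rad) (value of joint lever above 0.6 rad).
It fails at once if the lever is pressed (past 0.20 rad) while the guide is not home (value of joint lever above 0.2 rad and not (value of joint guide above 0.086 m)).
It fails at once if the jar blue is moved more than 20 mm from its place or tipped (distance of jar_blue from where it was at the start of the episode above 0.02 m or angle between jar_blue's own z axis and vertical above 0.35 rad).
It fails at once if the jar ochre is moved more than 20 mm from its place or tipped (distance of jar_ochre from where it was at the start of the episode above 0.02 m or angle between jar_ochre's own z axis and vertical above 0.35 rad).
It fails at once if the brush is moved more than 20 mm from its place (distance of brush from where it was at the start of the episode above 0.02 m).
It also fails if it takes over 48 s, if anything falls off the work surface, if the arm or the gripper's body presses on something with over 40 N, if the wrist force passes 120 N, or if a joint passes its speed limit or range.

ROBOT

A 7-joint arm with a two-finger parallel gripper is mounted at the origin on the work surface. World frame = base frame: x ahead of the robot, y to its left, z up, the work surface at z = 0. Lengths are in m, angles in rad, forces in N, time in s.
With the tool pointing down it reaches from about 0.4 to 0.9 m from the base axis. Payload 5.5 kg.
Tool frame: the origin (TCP) lies midway between the tips of the shut fingers; the grasp point (between the pads) lies 19 mm behind it (env.grip_point_offset is the distance from the TCP to the grasp point, in m); z points along the fingers, y is the line along which they close (so a half turn about z gives the same grasp; the last joint's range is limited). The gripper opens to 85 mm and grips with 20 to 120 N. Pads are 22 mm wide; open, the fingers measure 114 mm over their backs; the gripper's body (76 mm by 85 mm) begins 54 mm behind the grasp point. The pads swing forward as they close: fully open they stand 13 mm farther back than shut.
Start: joints at [-1.04, 0.501, -0.427, 1.55, 0.221, 1.138, -0.21], TCP at [0.172, 0.627, 0.231] pointing down, gripper open.
Joint ranges: [-2.88, 2.88], [-0.31, 2.03], [-1.54, 1.56], [0.2, 2.42], [-1.41, 4.55], [0.19, 2.02], [-2.57, 2.57]. Speed limits (rad/s): [2.57, 2.57, 3.14, 3.14, 3.14, 3.14, 3.14].

INTERFACE

Orientations are given as [roll, pitch, yaw] about the fixed x, y, z axes, in that order (R = Rz(yaw) Ry(pitch) Rx(roll)).
In Python, from station import sense, get_image, ticket, env gives the robot as it stands.
- The arm moves only by the tool drive_tool, never from a script. Its argument "series" is a list of rows, each an object of numbers: "claw": the finger opening in cm, from 0 to 8.54; "x", "y", "z": the shift along the tool's x, y, z in cm; "rx", "ry", "rz": the turn, a rotation vector about the tool's x, y, z in rad. In form: [{"claw": .., "x": .., "y": .., "z": .., "rx": .., "ry": .., "rz": ..}, ...]. A call has 1 to 8 rows; each row shifts and turns the commanded pose from where the row before left it, along the tool's axes as they then stand; what a row does not reach is not made up. A row lasts 1/12 s, in which the tool goes at most 41.7 mm and 7.16 degrees, less where a joint would pass 70% of its speed; a pose out of reach is approached as far as the arm can. A call with a gripper value outside its range is refused whole. The fingers move at their own pace and stop on an object; "squeeze" is the grip in N (left out, the last holds). Time passes only in rows, so rows that do not move let the fingers close. It gives the time, the measured TCP pose, the force, the opening and the grip force at its end, in the units of the state.
- sense(): the state, without advancing time (a new reading comes with each control period).
- get_image(name): name is "side" or "top"; returns a dict with "color" (480x640x3 uint8, red, green, blue), "fx", "fy", "cx", "cy" (pixels), "eye" and "attitude" of the camera in the world. Camera axes: x right, y down, z forward; pixel columns grow to the right and rows downward; lengths in m; the calibration is good to about 2 mm. A picture is of the moment at which its call begins. There is no depth.
- ticket.job_done(): hands the job in; it is judged then, once.
The state is a dict: "t": time; "q": joint angles; "qd": joint speeds; "tau": joint torques, N m; "tcp_pos": TCP position; "eef_rot": TCP orientation; "wrist_force": force on the tool from outside, world axes, zero at the start; "ft_torque": the same for the moment, N m; "width": finger opening in m; "grip_force": force on a finger pad.
Only numpy, scipy, OpenCV 4.12 (cv2) and the standard library are available. Lean on these libraries where they do the work, as an engineer would, in place of code of your own. Each camera call takes 0.05 s, during which the arm holds its last target. There are 200 camera calls.

## Working session

There is one attempt and no reset: what is moved stays moved. The work goes in short steps, Python scripts to look and compute and a tool call to move; the robot and the scene stay as the last step left them, time stands still between calls to the robot, and variables do not carry over. Pictures are saved under pics/ and viewed, at most 10 in all, crops included, and the job is handed in when it is done.

Besides the shell and the picture viewer there is one more tool, called after "Call:" by a JSON object that holds its "fn" and its "kwargs", one argument or row to a line. drive_tool: Moves the arm, as the interface text tells. Its arguments: {"type":"object","properties":{"series":{"type":"array","items":{"type":"object","properties":{"claw":{"type":"number"},"x":{"type":"number"},"y":{"type":"number"},"z":{"type":"number"},"rx":{"type":"number"},"ry":{"type":"number"},"rz":{"type":"number"}}}},"squeeze":{"type":"number"}},"required":["series"]}

```bash
mkdir -p pics; python3 - <<'E'
from station import sense,get_image
import cv2,numpy as np
np.set_printoptions(precision=4,suppress=True)
for n in("side","top"):
    g=get_image(n);cv2.imwrite(f"pics/{n}0.png",g["color"][:,:,::-1])
    print(n,g["fx"],g["fy"],g["cx"],g["cy"],g["eye"],g["attitude"])
s=sense();print(s["tcp_pos"],s["eef_rot"],s["t"],s["wrist_force"])
E
```

```text
side 445.2240232506347 445.2240232506347 320.168958871039 246.20498119085082 [ 0.3084 -0.4451  0.7231] [-2.3991 -0.007  -0.5283]
top 438.5421274698913 438.5421274698913 318.91063816992545 247.36662025570573 [0.4344 0.0087 0.9818] [-2.9764 -0.0181 -1.5874]
[0.1719 0.6262 0.2304] [-3.1398 -0.0001  2.8739] 0.1 [-0.5329 -0.36   -0.0167]
```

View pics/side0.png

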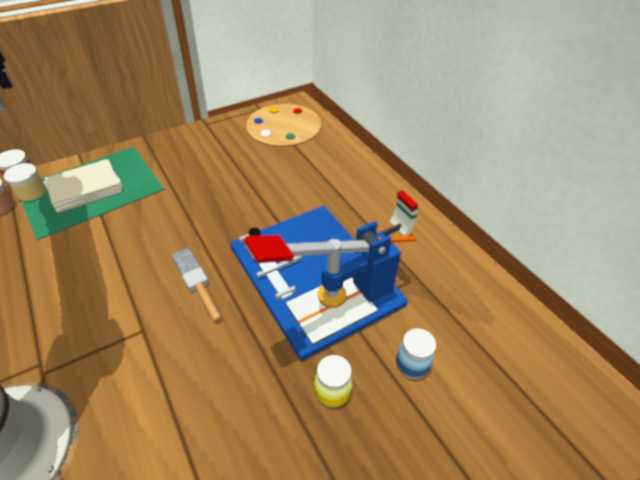

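View pics/top0.png

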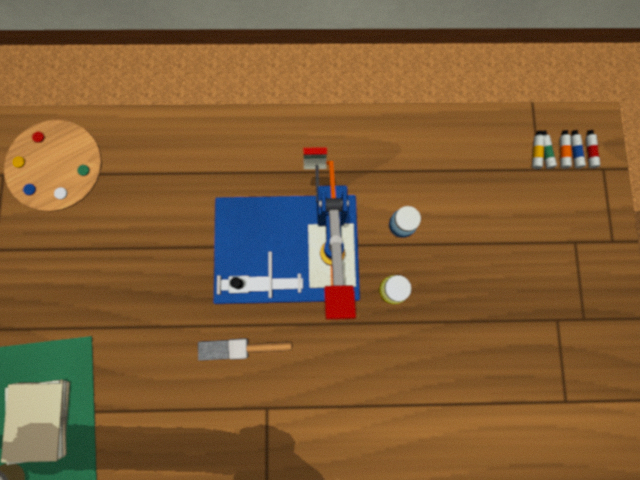

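The top view has image-up = +x and image-left = +y. It shows the base with corners near (215,197), (215,303) and (358,300), the black knob at (237,283), the red pad at (340,302), and jars at (405,220) and (397,289). The brush lies at (198..290,349). The side view shows the same layout.

```bash
cat > h.py <<'E'
from station import sense,get_image
import cv2,numpy as np
from scipy.spatial.transform import Rotation as R
np.set_printoptions(precision=4,suppress=True)
def ray(g,u,v,z):
    d=R.from_euler('xyz',g["attitude"]).apply([(u-g["cx"])/g["fx"],(v-g["cy"])/g["fy"],1]);e=np.array(g["eye"])
    return e+d*(z-e[2])/d[2]
def proj(g,p):
    c=R.from_euler('xyz',g["attitude"]).inv().apply(np.array(p)-g["eye"])
    return np.array([g["cx"]+g["fx"]*c[...,0]/c[...,2],g["cy"]+g["fy"]*c[...,1]/c[...,2]]).T
E
python3 - <<'E'
from h import *
g=get_image("top");s=get_image("side")
hsv=cv2.cvtColor(g["color"],cv2.COLOR_RGB2HSV)
m=cv2.inRange(hsv,(100,120,40),(130,255,255));m[:,365:]=0;m[:185]=0;m[:,:205]=0;m[310:]=0
def line(pts): return np.polyfit(pts[:,0],pts[:,1],1)
L=np.array([ray(g,np.flatnonzero(m[v])[0]-.5,v,.02)[:2] for v in range(205,275)])
B=np.array([ray(g,u,np.flatnonzero(m[:,u])[0]-.5,.02)[:2] for u in range(225,300)])
F=np.array([ray(g,u,np.flatnonzero(m[:,u])[-1]+.5,.0)[:2] for u in range(225,320)])
lb=np.polyfit(B[:,1],B[:,0],1);lf=np.polyfit(F[:,1],F[:,0],1);ll=np.polyfit(L[:,0],L[:,1],1)
print("back x=",lb,"front",lf,"left y=",ll)
yaw=np.mean([-np.arctan(lb[0]),-np.arctan(lf[0]),np.arctan(ll[0])]);print("yaw",yaw)
def inter(l): y=(ll[0]*l[1]+ll[1])/(1-ll[0]*l[0]); return np.array([l[0]*y+l[1],y])
c,sn=np.cos(yaw),np.sin(yaw);M=np.array([[c,-sn],[sn,c]])
bl=inter(lb);fl=inter(lf);print(bl,fl,np.linalg.norm(bl-fl))
o=np.mean([bl-M@[.12,.2],fl-M@[-.12,.2]],0);print("origin",o)
W=lambda p:np.append(o+M@np.array(p[:2]),p[2])
# knob
def cen(im,lo,hi,box):
    h=cv2.cvtColor(im,cv2.COLOR_RGB2HSV);k=cv2.inRange(h,lo,hi);q=np.zeros_like(k);a,b,c2,d=box;q[c2:d,a:b]=k[c2:d,a:b]
    M_=cv2.moments(q,True);return M_["m10"]/M_["m00"],M_["m01"]/M_["m00"],M_["m00"]
kt=cen(g["color"],(0,0,0),(180,255,45),(220,265,270,295));print("knob px",kt)
k=ray(g,kt[0],kt[1],.07);print("knob",k,"press",M.T@(k[:2]-o))
for n,im in(("top",g),("side",s)):
    print(n,"pred pad",proj(im,W([.06-.21*np.cos(.45),-.06,.165+.21*np.sin(.45)])),"red",cen(im["color"],(0,180,100),(6,255,255),(320,362,280,325) if n=="top" else (240,300,228,268)))
    print(n,"corners",[proj(im,W([a,b,.02])).round(1).tolist() for a,b in((-.12,.2),(.12,.2),(-.12,-.12),(.12,-.12))])
t=W([.06-.21*np.cos(.45),-.06,.165+.21*np.sin(.45)]);print("pad",t,"pad level",W([-.15,-.06,.165]))
for q in(.15,.08): print("knob home-ish",q,W([-.08,q,.084]))
for u,v in((245,349),(198,349),(290,347)):print("brush",ray(g,u,v,.02))
E
```

```text
back x= [-0.012   0.7137] front [-0.006   0.4772] left y= [0.0095 0.214 ]
yaw 0.009144233380881571
[0.711  0.2208] [0.4759 0.2185] 0.23513834997555405
origin [0.5953 0.0197]
knob px (236.57303370786516, 282.685393258427, 89.0)
knob [0.5142 0.1617 0.07  ] press [-0.0798  0.1427]
top pred pad [341.1273 300.0174] red (339.49092849519747, 302.64674493062967, 937.0)
top corners [[213.8, 303.8], [215.3, 196.7], [361.0, 300.1], [356.7, 193.9]]
side pred pad [270.9793 246.0053] red (267.8972375690608, 248.1292817679558, 905.0)
side corners [[228.9, 242.0], [324.1, 204.2], [301.2, 357.7], [409.8, 300.4]]
pad [ 0.4667 -0.0415  0.2563] pad level [ 0.4458 -0.0417  0.165 ]
knob home-ish 0.15 [0.5139 0.1689 0.084 ]
knob home-ish 0.08 [0.5146 0.0989 0.084 ]
brush [0.3766 0.1501 0.02  ]
brush [0.3784 0.25   0.02  ]
brush [0.3791 0.0541 0.02  ]
```

Call:
{"fn": "drive_tool", "kwargs": {
  "series": [
    {"claw": 8.5,"x": -2.8,"y": -2.2},
    {"claw": 8.5,"x": -2.8,"y": -2.2},
    {"claw": 8.5,"x": -2.8,"y": -2.2},
    {"claw": 8.5,"x": -2.8,"y": -2.2},
    {"claw": 8.5,"x": -2.8,"y": -2.2},
    {"claw": 8.5,"x": -2.8,"y": -2.2},
    {"claw": 8.5,"x": -2.8,"y": -2.2},
    {"claw": 8.5,"x": -2.8,"y": -2.2}
  ],
  "squeeze": 40
}}

```text
$.series[0]: bad value
```

Call:
{"fn": "drive_tool", "kwargs": {
  "series": [
    {"claw": 8.5,"x": -2.8,"y": -2.2,"z": 0,"rx": 0,"ry": 0,"rz": 0},
    {"claw": 8.5,"x": -2.8,"y": -2.2,"z": 0,"rx": 0,"ry": 0,"rz": 0},
    {"claw": 8.5,"x": -2.8,"y": -2.2,"z": 0,"rx": 0,"ry": 0,"rz": 0},
    {"claw": 8.5,"x": -2.8,"y": -2.2,"z": 0,"rx": 0,"ry": 0,"rz": 0},
    {"claw": 8.5,"x": -2.8,"y": -2.2,"z": 0,"rx": 0,"ry": 0,"rz": 0},
    {"claw": 8.5,"x": -2.8,"y": -2.2,"z": 0,"rx": 0,"ry": 0,"rz": 0},
    {"claw": 8.5,"x": -2.8,"y": -2.2,"z": 0,"rx": 0,"ry": 0,"rz": 0},
    {"claw": 8.5,"x": -2.8,"y": -2.2,"z": 0,"rx": 0,"ry": 0,"rz": 0}
  ],
  "squeeze": 40
}}

```text
t: 0.87
tcp_pos: [0.3421, 0.3962, 0.2313]
eef_rot: [3.142, 0.0, 2.874]
wrist_force: [0.6, -0.9, 0.0]
width: 0.0851
grip_force: 0.0
```

Call:
{"fn": "drive_tool", "kwargs": {
  "series": [
    {"claw": 8.5,"x": -2.8,"y": -2.2,"z": 0,"rx": 0,"ry": 0,"rz": 0},
    {"claw": 8.5,"x": -2.8,"y": -2.2,"z": 0,"rx": 0,"ry": 0,"rz": 0},
    {"claw": 8.5,"x": -2.8,"y": -2.2,"z": 0,"rx": 0,"ry": 0,"rz": 0},
    {"claw": 8.5,"x": -2.8,"y": -2.2,"z": 0,"rx": 0,"ry": 0,"rz": 0},
    {"claw": 8.5,"x": -2.8,"y": -2.2,"z": 0,"rx": 0,"ry": 0,"rz": 0},
    {"claw": 8.5,"x": -2.8,"y": -2.2,"z": 0,"rx": 0,"ry": 0,"rz": 0},
    {"claw": 8.5,"x": -2.8,"y": -2.2,"z": 0,"rx": 0,"ry": 0,"rz": 0},
    {"claw": 8.5,"x": -2.8,"y": -2.2,"z": 0,"rx": 0,"ry": 0,"rz": 0}
  ]
}}

```text
t: 1.53
tcp_pos: [0.5115, 0.1673, 0.2314]
eef_rot: [3.142, 0.0, 2.874]
wrist_force: [0.0, 1.0, 0.0]
width: 0.085
grip_force: 0.0
```

Call:
{"fn": "drive_tool", "kwargs": {
  "series": [
    {"claw": 8.5,"x": 0,"y": 0,"z": 0,"rx": 0,"ry": 0,"rz": -0.09},
    {"claw": 8.5,"x": 0,"y": 0,"z": 0,"rx": 0,"ry": 0,"rz": -0.09},
    {"claw": 8.5,"x": 0,"y": 0,"z": 0,"rx": 0,"ry": 0,"rz": -0.095},
    {"claw": 8.5,"x": 0,"y": 0,"z": 0,"rx": 0,"ry": 0,"rz": 0}
  ]
}}

```text
t: 1.87
tcp_pos: [0.5108, 0.1685, 0.2311]
eef_rot: [3.142, -0.001, -3.132]
wrist_force: [0.2, 0.1, -0.2]
width: 0.0852
grip_force: 0.0
```

```bash
python3 - <<'E'
from h import *
s=sense();print(s["tcp_pos"],s["eef_rot"],s["wrist_force"])
for n in("top","side"):
    g=get_image(n);cv2.imwrite(f"pics/{n}1.png",g["color"][:,:,::-1])
    print(n,"tcp px",proj(g,s["tcp_pos"]))
E
```

```text
[0.5108 0.1685 0.2311] [ 3.1415 -0.0005 -3.1316] [ 0.1642  0.1044 -0.23  ]
top tcp px [216.7653 276.7079]
side tcp px [242.3365 170.8471]
```

View pics/side1.png

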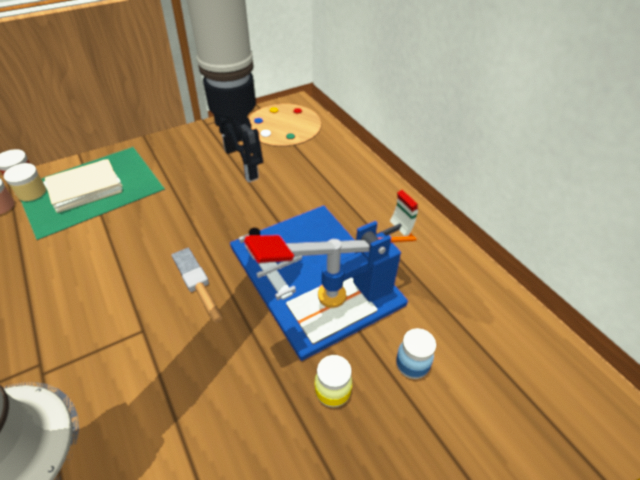

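The side view shows the open fingers near (245,165), clear above the guide, with the lever untouched. Next I go down over the knob and grip it.

Call:
{"fn": "drive_tool", "kwargs": {
  "series": [
    {"claw": 8.5,"x": -0.3,"y": -0.65,"z": 2.5,"rx": 0,"ry": 0,"rz": 0},
    {"claw": 8.5,"x": 0,"y": 0,"z": 3,"rx": 0,"ry": 0,"rz": 0},
    {"claw": 8.5,"x": 0,"y": 0,"z": 3,"rx": 0,"ry": 0,"rz": 0},
    {"claw": 8.5,"x": 0,"y": 0,"z": 3,"rx": 0,"ry": 0,"rz": 0},
    {"claw": 8.5,"x": 0,"y": 0,"z": 3,"rx": 0,"ry": 0,"rz": 0},
    {"claw": 8.5,"x": 0,"y": 0,"z": 2.5,"rx": 0,"ry": 0,"rz": 0},
    {"claw": 8.5,"x": 0,"y": 0,"z": 1.3,"rx": 0,"ry": 0,"rz": 0},
    {"claw": 8.5,"x": 0,"y": 0,"z": 0,"rx": 0,"ry": 0,"rz": 0}
  ]
}}

```text
t: 2.63
tcp_pos: [0.5111, 0.1617, 0.045]
eef_rot: [-3.14, -0.006, -3.136]
wrist_force: [-0.2, 0.1, 0.4]
width: 0.0853
grip_force: 0.0
```

Call:
{"fn": "drive_tool", "kwargs": {
  "series": [
    {"claw": 1.5,"x": 0,"y": 0,"z": 0,"rx": 0,"ry": 0,"rz": 0},
    {"claw": 1.5,"x": 0,"y": 0,"z": 0,"rx": 0,"ry": 0,"rz": 0},
    {"claw": 1.5,"x": 0,"y": 0,"z": 0,"rx": 0,"ry": 0,"rz": 0},
    {"claw": 1.5,"x": 0,"y": 0,"z": 0,"rx": 0,"ry": 0,"rz": 0},
    {"claw": 1.5,"x": 0,"y": 0,"z": 0,"rx": 0,"ry": 0,"rz": 0},
    {"claw": 1.5,"x": 0,"y": 0,"z": 0,"rx": 0,"ry": 0,"rz": 0},
    {"claw": 1.5,"x": 0,"y": 0,"z": 0,"rx": 0,"ry": 0,"rz": 0},
    {"claw": 1.5,"x": 0,"y": 0,"z": 0,"rx": 0,"ry": 0,"rz": 0}
  ]
}}

```text
t: 3.3
tcp_pos: [0.5148, 0.1627, 0.0495]
eef_rot: [3.141, 0.002, -3.135]
wrist_force: [-1.8, -0.8, 6.5]
width: 0.023
grip_force: 38.9
```

Call:
{"fn": "drive_tool", "kwargs": {
  "series": [
    {"claw": 1.5,"x": 0,"y": -0.8,"z": 0,"rx": 0,"ry": 0,"rz": 0},
    {"claw": 1.5,"x": 0,"y": -1.2,"z": 0,"rx": 0,"ry": 0,"rz": 0},
    {"claw": 1.5,"x": 0,"y": -1.2,"z": 0,"rx": 0,"ry": 0,"rz": 0},
    {"claw": 1.5,"x": 0,"y": -1.2,"z": 0,"rx": 0,"ry": 0,"rz": 0},
    {"claw": 1.5,"x": 0,"y": -1.2,"z": 0,"rx": 0,"ry": 0,"rz": 0},
    {"claw": 1.5,"x": 0,"y": -1.2,"z": 0,"rx": 0,"ry": 0,"rz": 0},
    {"claw": 1.5,"x": 0,"y": -0.6,"z": 0,"rx": 0,"ry": 0,"rz": 0},
    {"claw": 1.5,"x": 0,"y": 0,"z": 0,"rx": 0,"ry": 0,"rz": 0}
  ]
}}

```text
t: 3.97
tcp_pos: [0.5153, 0.0869, 0.0495]
eef_rot: [-3.141, 0.002, -3.136]
wrist_force: [-1.0, -1.1, 9.1]
width: 0.023
grip_force: 40.1
```

Call:
{"fn": "drive_tool", "kwargs": {
  "series": [
    {"claw": 1.5,"x": 0,"y": -0.3,"z": 0,"rx": 0,"ry": 0,"rz": 0},
    {"claw": 1.5,"x": 0,"y": -0.3,"z": 0,"rx": 0,"ry": 0,"rz": 0},
    {"claw": 1.5,"x": 0,"y": 0,"z": 0,"rx": 0,"ry": 0,"rz": 0}
  ]
}}

```text
t: 4.22
tcp_pos: [0.5153, 0.0826, 0.0495]
eef_rot: [3.141, 0.002, -3.135]
wrist_force: [-1.9, 1.9, 7.8]
width: 0.0233
grip_force: 40.1
```

Call:
{"fn": "drive_tool", "kwargs": {
  "series": [
    {"claw": 1.5,"x": 0,"y": -0.3,"z": 0,"rx": 0,"ry": 0,"rz": 0},
    {"claw": 1.5,"x": 0,"y": -0.3,"z": 0,"rx": 0,"ry": 0,"rz": 0},
    {"claw": 1.5,"x": 0,"y": 0,"z": 0,"rx": 0,"ry": 0,"rz": 0}
  ]
}}

```text
t: 4.47
tcp_pos: [0.5154, 0.0812, 0.0495]
eef_rot: [3.136, 0.003, -3.131]
wrist_force: [-1.0, 12.4, 5.8]
width: 0.023
grip_force: 40.2
```

Call:
{"fn": "drive_tool", "kwargs": {
  "series": [
    {"claw": 1.5,"x": 0,"y": -0.2,"z": 0,"rx": 0,"ry": 0,"rz": 0},
    {"claw": 1.5,"x": 0,"y": -0.2,"z": 0,"rx": 0,"ry": 0,"rz": 0},
    {"claw": 1.5,"x": 0,"y": 0,"z": 0,"rx": 0,"ry": 0,"rz": 0}
  ]
}}

```text
t: 4.72
tcp_pos: [0.5154, 0.0811, 0.0496]
eef_rot: [3.132, 0.004, -3.128]
wrist_force: [-0.5, 19.7, 4.4]
width: 0.0228
grip_force: 40.5
```

Position stalled at y = 0.081 while the force rose to 20 N, so the guide is at its stop. Now release and rise.

Call:
{"fn": "drive_tool", "kwargs": {
  "series": [
    {"claw": 6,"x": 0,"y": 0.4,"z": 0,"rx": 0,"ry": 0,"rz": 0},
    {"claw": 6,"x": 0,"y": 0,"z": 0,"rx": 0,"ry": 0,"rz": 0},
    {"claw": 6,"x": 0,"y": 0,"z": 0,"rx": 0,"ry": 0,"rz": 0},
    {"claw": 6,"x": 0,"y": 0,"z": 0,"rx": 0,"ry": 0,"rz": 0},
    {"claw": 6,"x": 0,"y": 0,"z": 0,"rx": 0,"ry": 0,"rz": 0},
    {"claw": 6,"x": 0,"y": 0,"z": -2,"rx": 0,"ry": 0,"rz": 0},
    {"claw": 6,"x": 0,"y": 0,"z": -3.5,"rx": 0,"ry": 0,"rz": 0},
    {"claw": 6,"x": 0,"y": 0,"z": -3.5,"rx": 0,"ry": 0,"rz": 0}
  ]
}}

```text
t: 5.38
tcp_pos: [0.513, 0.0752, 0.138]
eef_rot: [-3.141, -0.004, -3.135]
wrist_force: [0.6, 0.3, -0.0]
width: 0.0598
grip_force: 0.0
```

Call:
{"fn": "drive_tool", "kwargs": {
  "series": [
    {"claw": 6,"x": 0,"y": 0,"z": -3.5,"rx": 0,"ry": 0,"rz": 0},
    {"claw": 0,"x": 0,"y": 0,"z": -3.5,"rx": 0,"ry": 0,"rz": 0},
    {"claw": 0,"x": 0,"y": 0,"z": -3.5,"rx": 0,"ry": 0,"rz": 0},
    {"claw": 0,"x": 0,"y": 0,"z": -3.5,"rx": 0,"ry": 0,"rz": 0},
    {"claw": 0,"x": 0,"y": 0,"z": -3.5,"rx": 0,"ry": 0,"rz": 0},
    {"claw": 0,"x": 0,"y": 0,"z": 0,"rx": 0,"ry": 0,"rz": 0},
    {"claw": 0,"x": 0,"y": 0,"z": 0,"rx": 0,"ry": 0,"rz": 0}
  ]
}}

```text
t: 5.97
tcp_pos: [0.5159, 0.0758, 0.3157]
eef_rot: [3.141, 0.005, -3.136]
wrist_force: [0.3, -0.2, -1.4]
width: -0.0001
grip_force: 0.0
```

```bash
python3 - <<'E'
from h import *
s=sense();print(s["t"],s["tcp_pos"],s["eef_rot"],s["wrist_force"],s["width"])
a=[]
for n in("top","side"):
    g=get_image(n);a.append(cv2.resize(g["color"][150:400,170:440,::-1],None,fx=1.48,fy=1.48,interpolation=cv2.INTER_CUBIC))
cv2.imwrite("pics/b2.png",np.hstack(a))
E
```

```text
5.9667 [0.5159 0.0758 0.3157] [ 3.1413  0.0051 -3.1357] [ 0.2763 -0.1585 -1.4477] -0.0001040814385648026
```

View pics/b2.png

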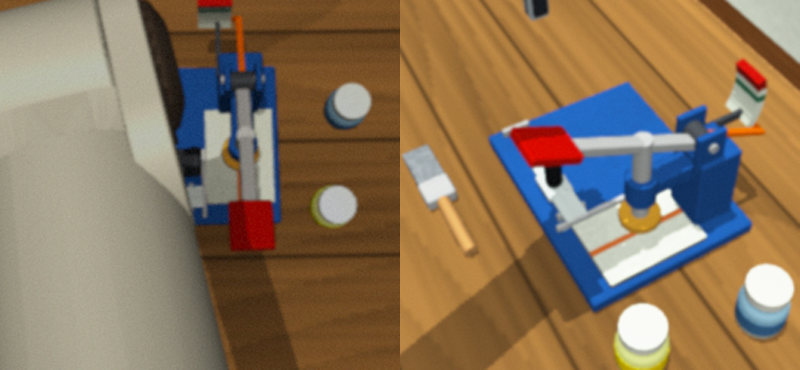

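The guide is home with the fence at the card, at (565,225) in the right half. The lever is still up, and the jars and brush haven't moved. Now to the red pad.

Call:
{"fn": "drive_tool", "kwargs": {
  "series": [
    {"claw": 0,"x": 1.6,"y": -2.9,"z": 0,"rx": 0,"ry": 0,"rz": 0},
    {"claw": 0,"x": 1.6,"y": -2.9,"z": 0,"rx": 0,"ry": 0,"rz": 0},
    {"claw": 0,"x": 1.6,"y": -2.9,"z": 0,"rx": 0,"ry": 0,"rz": 0},
    {"claw": 0,"x": 1.6,"y": -3.0,"z": 0,"rx": 0,"ry": 0,"rz": 0},
    {"claw": 0,"x": 0,"y": 0,"z": 1.5,"rx": 0,"ry": 0,"rz": 0},
    {"claw": 0,"x": 0,"y": 0,"z": 1.5,"rx": 0,"ry": 0,"rz": 0},
    {"claw": 0,"x": 0,"y": 0,"z": 0,"rx": 0,"ry": 0,"rz": 0}
  ]
}}

```text
t: 6.65
tcp_pos: [0.4481, -0.0419, 0.2791]
eef_rot: [3.141, -0.008, -3.136]
wrist_force: [-1.6, -0.5, -0.5]
width: -0.0001
grip_force: 0.0
```

Call:
{"fn": "drive_tool", "kwargs": {
  "series": [
    {"claw": 0,"x": 0,"y": 0,"z": 1,"rx": 0,"ry": 0,"rz": 0},
    {"claw": 0,"x": 0,"y": 0,"z": 1,"rx": 0,"ry": 0,"rz": 0},
    {"claw": 0,"x": 0,"y": 0,"z": 0,"rx": 0,"ry": 0,"rz": 0}
  ]
}}

```text
t: 6.9
tcp_pos: [0.451, -0.0408, 0.2615]
eef_rot: [3.141, -0.002, -3.134]
wrist_force: [1.8, -0.2, 2.1]
width: -0.0001
grip_force: 1.4
```

Call:
{"fn": "drive_tool", "kwargs": {
  "series": [
    {"claw": 0,"x": 0,"y": 0,"z": 1,"rx": 0,"ry": 0,"rz": 0},
    {"claw": 0,"x": 0,"y": 0,"z": 1,"rx": 0,"ry": 0,"rz": 0},
    {"claw": 0,"x": 0,"y": 0,"z": 1,"rx": 0,"ry": 0,"rz": 0},
    {"claw": 0,"x": 0,"y": 0,"z": 1,"rx": 0,"ry": 0,"rz": 0},
    {"claw": 0,"x": 0,"y": 0,"z": 1,"rx": 0,"ry": 0,"rz": 0},
    {"claw": 0,"x": 0,"y": 0,"z": 1,"rx": 0,"ry": 0,"rz": 0},
    {"claw": 0,"x": 0,"y": 0,"z": 1,"rx": 0,"ry": 0,"rz": 0},
    {"claw": 0,"x": 0,"y": 0,"z": 0,"rx": 0,"ry": 0,"rz": 0}
  ]
}}

```text
t: 7.57
tcp_pos: [0.4506, -0.0409, 0.192]
eef_rot: [3.141, -0.002, -3.134]
wrist_force: [-2.9, -0.2, 7.6]
width: -0.0004
grip_force: 3.6
```

Call:
{"fn": "drive_tool", "kwargs": {
  "series": [
    {"claw": 0,"x": 0,"y": 0,"z": 0.8,"rx": 0,"ry": 0,"rz": 0},
    {"claw": 0,"x": 0,"y": 0,"z": 0.8,"rx": 0,"ry": 0,"rz": 0},
    {"claw": 0,"x": 0,"y": 0,"z": 0.8,"rx": 0,"ry": 0,"rz": 0},
    {"claw": 0,"x": 0,"y": 0,"z": 0.3,"rx": 0,"ry": 0,"rz": 0},
    {"claw": 0,"x": 0,"y": 0,"z": 0,"rx": 0,"ry": 0,"rz": 0},
    {"claw": 0,"x": 0,"y": 0,"z": 0,"rx": 0,"ry": 0,"rz": 0},
    {"claw": 0,"x": 0,"y": 0,"z": 0,"rx": 0,"ry": 0,"rz": 0},
    {"claw": 0,"x": 0,"y": 0,"z": 0,"rx": 0,"ry": 0,"rz": 0}
  ]
}}

```text
t: 8.23
tcp_pos: [0.4505, -0.041, 0.1667]
eef_rot: [-3.142, -0.002, -3.134]
wrist_force: [-4.8, 0.5, 8.1]
width: -0.0002
grip_force: 4.5
```

Call:
{"fn": "drive_tool", "kwargs": {
  "series": [
    {"claw": 0,"x": 0,"y": 0,"z": 0,"rx": 0,"ry": 0,"rz": 0},
    {"claw": 0,"x": 0,"y": 0,"z": 0,"rx": 0,"ry": 0,"rz": 0},
    {"claw": 0,"x": 0,"y": 0,"z": 0,"rx": 0,"ry": 0,"rz": 0},
    {"claw": 0,"x": 0,"y": 0,"z": 0,"rx": 0,"ry": 0,"rz": 0},
    {"claw": 0,"x": 0,"y": 0,"z": 0,"rx": 0,"ry": 0,"rz": 0},
    {"claw": 0,"x": 0,"y": 0,"z": 0,"rx": 0,"ry": 0,"rz": 0},
    {"claw": 0,"x": 0,"y": 0,"z": 0,"rx": 0,"ry": 0,"rz": 0},
    {"claw": 0,"x": 0,"y": 0,"z": 0,"rx": 0,"ry": 0,"rz": 0}
  ]
}}

```text
t: 8.9
tcp_pos: [0.4505, -0.0409, 0.1667]
eef_rot: [-3.142, -0.002, -3.134]
wrist_force: [-4.5, -1.2, 9.2]
width: -0.0002
grip_force: 4.5
```

```bash
python3 - <<'E'
from h import *
g=get_image("side");a=g["color"][160:370,220:450,::-1]
cv2.imwrite("pics/s3.png",cv2.resize(a,None,fx=2.8,fy=2.8,interpolation=cv2.INTER_CUBIC))
s=sense();print(s["tcp_pos"],s["wrist_force"])
E
```

```text
[ 0.4505 -0.0409  0.1667] [-5.2114 -0.1165  9.1134]
```

View pics/s3.png

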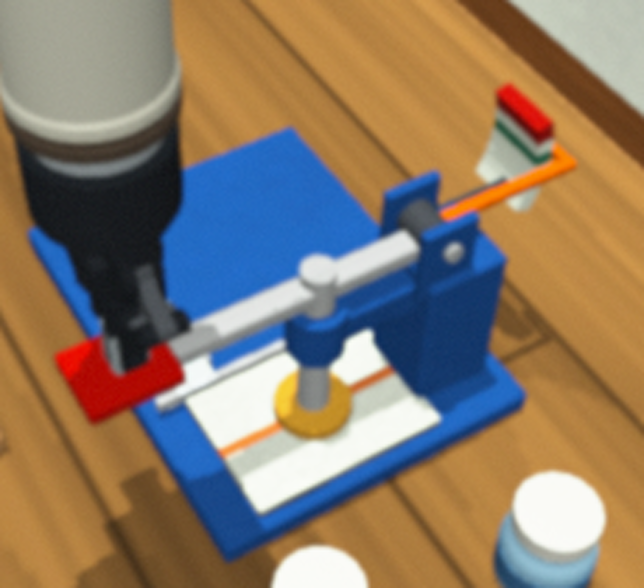

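The pad is down under the fingertips. The pointer tip is at (565,160) beside the green band, with some parallax. I'll check the angle numerically from the pointer and the pad.

```bash
python3 - <<'E'
from h import *
g=get_image("side");h=cv2.cvtColor(g["color"],cv2.COLOR_RGB2HSV)
m=cv2.inRange(h,(5,200,180),(15,255,255));m[:205]=0;m[250:]=0;m[:,:372]=0;m[:,430:]=0
ys,xs=np.nonzero(m);print("orange",len(xs),xs.min(),xs.max(),np.polyfit(xs,ys,1), ys[xs==390],ys[xs==400],ys[xs==410])
r=cv2.inRange(h,(0,180,80),(6,255,255));r[:,:235]=0;r[:,300:]=0;r[:270]=0;r[325:]=0
ys,xs=np.nonzero(r);print("red bbox",xs.min(),xs.max(),ys.min(),ys.max())
o=np.array([.594,.0197]);c,s=np.cos(.009),np.sin(.009);M=np.array([[c,-s],[s,c]])
for q in(.35,.39,.45,.51,.55):
    t=.45-q
    W=lambda r,y,n=0:np.append(o+M@[.06-r*np.cos(t)+n*-np.sin(t)*-1,y],.165+r*np.sin(t)+n*np.cos(t))
    print(q,"pointer",[proj(g,W(-r_,-.06)).round(1).tolist() for r_ in(.05,.09,.13)],"pad corners",[proj(g,W(a,b)).round(1).tolist() for a,b in((.24,-.035),(.24,-.085),(.18,-.085))])
E
```

```text
orange 155 378 425 [ -0.4645 413.8402] [230 233 234] [228 229 230] [224 225]
red bbox 240 284 281 310
0.35 pointer [[395.6, 232.7], [412.9, 226.3], [429.5, 220.1]] pad corners [[236.9, 277.9], [250.7, 301.1], [287.1, 287.0]]
0.39 pointer [[395.8, 231.9], [413.4, 224.8], [430.2, 218.0]] pad corners [[237.3, 282.0], [250.9, 305.1], [287.0, 290.0]]
0.45 pointer [[396.1, 230.7], [413.9, 222.7], [431.1, 214.9]] pad corners [[238.2, 287.8], [251.7, 310.7], [287.1, 294.3]]
0.51 pointer [[396.3, 229.5], [414.3, 220.5], [431.9, 211.8]] pad corners [[239.6, 293.1], [253.0, 316.0], [287.6, 298.3]]
0.55 pointer [[396.3, 228.8], [414.5, 219.1], [432.2, 209.8]] pad corners [[240.8, 296.5], [254.1, 319.3], [288.2, 300.9]]
```

The pointer slope gives about 0.46 rad and the fingertip height gives about 0.44 rad, so the lever is in the green with 9 N on it. It has been held for well over 1 s, so I'm handing in.

```bash
python3 -c "
from station import ticket
print(ticket.job_done())"
```

```text
the job is handed in; nothing more can be done
None
```

The job is handed in: the guide is home at its end stop, and the fingers are holding the lever in the green band (about 0.45 rad, 9 N), with the jars and brush left alone; no verdict came back.

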